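Clear the fixture and hold a cast lever level above it

TASK

The wire basket is in the way on the assembly fixture: hang it by its handle on the hook of the stand and let go of it. Then pick up the cast lever by its balance point (not by a hub) and hold it still and level about 4 cm above the fixture's sockets, big hub over the big socket and small hub over the small one, so that a colleague can check the fit; finish while you are still holding it there. Do not let the lever touch the fixture, and leave the two bottles and the jar where they stand.

Things in the scene. Friction and masses are not known exactly. Their poses are not given: they have to be found in the camera images.
- basket: small open steel-wire basket, 64 x 64 mm, 45 mm high, loose, 0.15 kg, on the fixture's 8 mm base plate between the sockets. Origin: centre of its underside. Two wires rise from two opposite sides to a rigid grey grip bar along its y axis: 9 mm thick (x), 68 mm long (y), 16 mm high, its underside 115 mm above the origin. Clear loop under the bar: 55 mm wide, 68 mm high
- basket_handle (a point): middle of the underside of the basket's grip bar, 115 mm above the basket's origin
- hook_stand: fixed hook stand: grey foot 110 x 80 mm, thin post, and at its top a level steel rod 8 mm thick, its axis 200 mm above the worktop, running 120 mm along the stand's own -x axis (roughly towards the robot) and ending in an upturned tip, 220 mm high at its top. Nothing is above the rod. Origin: on the worktop under the post's axis
- hook_seat (a point): top of the hook's rod, 204 mm above the worktop, at the hanging place: 65 mm from the post's axis along the stand's -x axis, 55 mm short of the upturned tip. The handle must rest on the rod within 50 mm of here
- fixture: fixed aluminium assembly fixture: base plate 256 x 66 x 8 mm with two round sockets, rims 38 mm above the worktop: a big one (62 mm outside) and a small one (36 mm outside), axes 190 mm apart. Origin: at worktop level on the line between the sockets, 60 mm from the big one's axis, 130 mm from the small one's; x axis from big to small socket, z up
- big_socket (a point): centre of the big socket at rim height
- small_socket (a point): centre of the small socket at rim height
- lever: dark cast lever, 227 mm long, about 0.45 kg, loose: a heavy big round hub (48 mm across) and a small round hub (26 mm), both 52 mm high, upright axes 190 mm apart, joined by a straight bar 14 mm wide, 18 mm high, its centre line 26 mm above the underside. Lies on both hubs. Origin: at underside level below the balance point; x axis from big to small hub, z up
- lever_balance (a point): the lever's balance point (centre of mass), in the middle of the bar, 26 mm above the underside and 60 mm from the big hub's axis; pinch the bar across its width here (within about 20 mm)
- big_hub (a point): centre of the underside of the lever's big hub
- small_hub (a point): centre of the underside of the lever's small hub
- amber_bottle: bystander: small brown bottle with a black cap, 42 mm across, 84 mm high, loose; origin: centre of its underside
- lidded_jar: bystander: white jar with a white lid, 49 mm across, 52 mm high, loose; origin: centre of its underside
- squeeze_bottle: bystander: white plastic bottle, 49 mm across, 107 mm high, loose; origin: centre of its underside
Things that resemble listed ones, but are neither listed nor needed, are in the scene too. What is shaped like the basket but blue is not meant.

How it is judged:
By the outcome, as a careful person would: the job done as asked, in the order asked, and still so for the second after the job is handed in, while the arm keeps its last pose, push and grip.
It also fails if it takes over 61 s, if anything falls off the work surface, if the arm or the gripper's body presses on something with over 40 N, if the wrist force passes 120 N, or if a joint passes its speed limit or range.

ROBOT

A 6-joint arm with a two-finger parallel gripper is mounted at the origin on a cart in front of the work surface, level with it; the furniture and walls round the work are solid. World frame = base frame: x ahead of the robot, y to its left, z up, the work surface at z = 0. Lengths are in m, angles in degrees, forces in N, time in s.
With the tool pointing down it reaches from about 0.4 to 0.825 m from the base axis. Payload 7 kg.
Tool frame: the origin (TCP) lies between the finger pads; the fingertips stand 11 mm ahead of it and the grasp point (between the pads) lies 8 mm behind it; z points along the fingers, y is the direction in which the jaws open and shut (so a half turn about z gives the same grasp; the last joint's range is limited). The gripper opens to 88 mm and grips with 3 to 60 N. Pads are 19 mm wide; open, the fingers measure 130 mm over their backs; the gripper's body (78 mm by 193 mm) begins 47 mm behind the grasp point.
Start: joints at [85.892, 20.546, 0.682, 0, -70.136, -16.507], TCP at [0.238, 0.632, 0.238] pointing down, gripper open.
Joint ranges: [-176.03, 176.03], [-82.01, 121.73], [-58.28, 71.71], [-173.87, 95.51], [-174.79, -0.11], [-173.66, 173.66]. Speed limits (degrees/s): [136.94, 136.94, 172.46, 180, 180, 180].

INTERFACE

Orientations are given as [roll, pitch, yaw] about the fixed x, y, z axes, in that order (R = Rz(yaw) Ry(pitch) Rx(roll)).
In Python, from plant import r gives the robot as it stands.
- The arm moves only by the shell command python3 -m inch 'ROWS' [OPENING] [FORCE]. ROWS is JSON, a list of rows, each an object of numbers: "x", "y", "z": the shift along the tool's x, y, z as a fraction of full scale; "yaw": the turn about the tool's z as a fraction of full scale. In form: [{"x": .., "y": .., "z": .., "yaw": ..}, ...]. A call has 1 to 5 rows; each row shifts and turns the pose as measured when the row begins, along the tool's axes as they then stand; what a row does not reach is not made up. Full scale, the value 1, is 0.025 m for a shift and 4 degrees for a turn. A row lasts 1/12 s, in which the tool goes at most 41.7 mm and 7.16 degrees, less where a joint would pass 70% of its speed; a pose out of reach is approached as far as the arm can. A call with a number of a shift or a turn outside -1 to 1 is refused whole. A call with a gripper value outside its range is refused whole. OPENING is the opening, from -1 (shut) to 1 (fully open), set as the call begins (- or left out, the last holds). The fingers move at their own pace and stop on an object; FORCE is the grip in N (left out, the last holds). Time passes only in rows, so rows that do not move let the fingers close. It gives the time, the measured TCP pose, the force and the opening at its end, in the units of the state.
- r.get_state(): the state, without advancing time (a new reading comes with each control period).
- r.capture(name): name is "scene" or "top" or "wrist"; returns (picture, depth): 480x640x3 uint8, red, green, blue; 480x640 float32, m along the optical axis (not along the pixel's ray), 0 where there is no reading.
- r.camera_info(name): a dict with "mtx" (3x3 intrinsics, pixels), "pose" (4x4, takes a point from camera to world coordinates). Camera axes: x right, y down, z forward; pixel columns grow to the right and rows downward; lengths in m; the calibration is good to about 2 mm. The wrist camera is an equidistant fisheye: a pixel r from the principal point sees the ray r / f radians off the axis. A picture is of the moment at which its call begins: read the wrist's pose just before it. camera_info takes no time and is no camera call; for the wrist camera it gives the pose at the moment of the call.
- r.close_job(): hands the job in, once; it reports no verdict.
The state is a dict: "time_s": time; "joints": joint angles; "qd": joint speeds; "joint_torque": joint torques, N m; "tcp_pos": TCP position; "eef_rot": TCP orientation; "contact_force": force on the tool from outside, world axes, zero at the start; "moment": the same for the moment, N m; "gripper_width": finger opening in m.
Only numpy, scipy, OpenCV 4.12 (cv2) and the standard library are available. Lean on these libraries where they do the work, as an engineer would, in place of code of your own. Each camera call takes 0.05 s, during which the arm holds its last target. There are 200 camera calls.

## Working session

There is one attempt and no reset: what is moved stays moved. The work goes in short steps, Python scripts to look and compute and a shell command to move; the robot and the scene stay as the last step left them, time stands still between calls to the robot, and variables do not carry over. Pictures are saved under pics/ and viewed, about 8 in all and at most 12, crops included, and the job is handed in when it is done.

```bash
ls; mkdir -p pics
python3 - <<'E'
from plant import r
import cv2,json
s=r.get_state();print(s)
for n in("scene","top"):
    p,d=r.capture(n);cv2.imwrite(f"pics/{n}0.png",p[:,:,::-1])
    import numpy as np;np.savez(f"{n}0.npz",p=p,d=d,**r.camera_info(n))
    print(n,r.camera_info(n))
E
```

```text
pics
{'time_s': 0.0, 'joints': array([ 8.58929087e+01,  2.05914564e+01,  6.35907876e-01, -2.11702735e-02,
       -7.01352389e+01, -1.65083385e+01]), 'qd': array([ 0.01160576,  0.05253859,  0.01269594, -0.00661378,  0.00276186,
        0.03199823]), 'joint_torque': array([ 1.95192308e-05, -5.82722104e+01,  2.93058532e+01,  6.99723333e+00,
        7.06657040e-03, -1.64618368e-04]), 'tcp_pos': array([0.23750049, 0.63135394, 0.23663533]), 'eef_rot': array([ 1.79907299e+02, -6.71914731e-03, -2.06226339e+01]), 'contact_force': array([-0.01595853,  0.1068676 ,  0.20212778]), 'moment': array([-0.0174014 ,  0.03357349,  0.00397308]), 'gripper_width': 0.08758084365829434}
scene {'mtx': array([[538.24027343,   0.        , 323.0695242 ],
       [  0.        , 538.24027343, 243.78192564],
       [  0.        ,   0.        ,   1.        ]]), 'pose': array([[ 6.82351439e-01, -3.86507009e-01,  6.20490810e-01,
        -2.14827420e-01],
       [-7.31024288e-01, -3.60696155e-01,  5.79225150e-01,
        -5.14938679e-01],
       [-6.59303948e-05, -8.48828967e-01, -5.28667552e-01,
         7.70776748e-01],
       [ 0.00000000e+00,  0.00000000e+00,  0.00000000e+00,
         1.00000000e+00]])}
top {'mtx': array([[512.09851259,   0.        , 327.5273709 ],
       [  0.        , 512.09851259, 238.79726194],
       [  0.        ,   0.        ,   1.        ]]), 'pose': array([[-0.02193624, -0.98532446,  0.16927641,  0.33106669],
       [-0.99968711,  0.0236536 ,  0.00813517,  0.15268702],
       [-0.01201977, -0.16904499, -0.98553504,  1.27893813],
       [ 0.        ,  0.        ,  0.        ,  1.        ]])}
```

View pics/scene0.png

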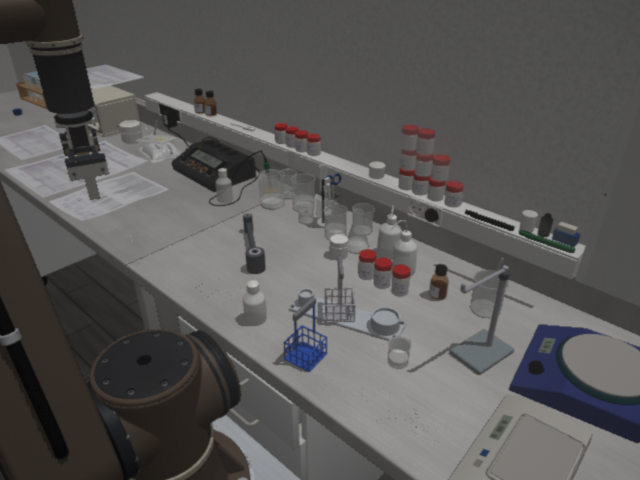

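View pics/top0.png

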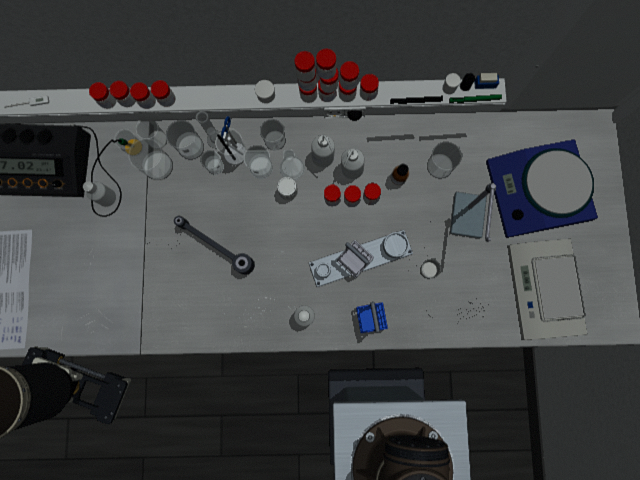

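The scene shows the lever (top view: big hub 242,264; small hub 180,222), the fixture (big socket 397,245; small socket 321,270) with the grey basket at (352,260), the blue decoy at (372,318), and the stand's foot near (470,213). I'll enlarge the stand and fixture region.

```bash
cat > h.py <<'E'
import numpy as np,cv2
def load(n):
    z=np.load(n);return z['p'],z['d'],z['mtx'],z['pose']
def ray(u,v,K,T,z):
    "pixel -> world point on plane z"
    d=T[:3,:3]@np.linalg.inv(K)@[u,v,1];o=T[:3,3];return o+d*(z-o[2])/d[2]
def proj(P,K,T):
    c=T[:3,:3].T@(np.asarray(P)-T[:3,3]);c=K@c;return c[:2]/c[2]
def deproj(d,K,T):
    v,u=np.mgrid[:d.shape[0],:d.shape[1]]
    c=np.stack([(u-K[0,2])/K[0,0]*d,(v-K[1,2])/K[1,1]*d,d],-1)
    return c@T[:3,:3].T+T[:3,3]
E
python3 - <<'E'
import cv2,numpy as np
a=cv2.imread('pics/top0.png')[170:300,290:510]
b=cv2.imread('pics/scene0.png')[215:375,270:535]
a=cv2.resize(a,None,fx=3,fy=3,interpolation=2);b=cv2.resize(b,(660,400),interpolation=2)
o=np.vstack([a[:,:660],b]);o=cv2.convertScaleAbs(o,alpha=1.5)
cv2.imwrite('pics/c1.png',cv2.resize(o,None,fx=.759,fy=.759,interpolation=3))
E
```

```text
(no output)
```

View pics/c1.png

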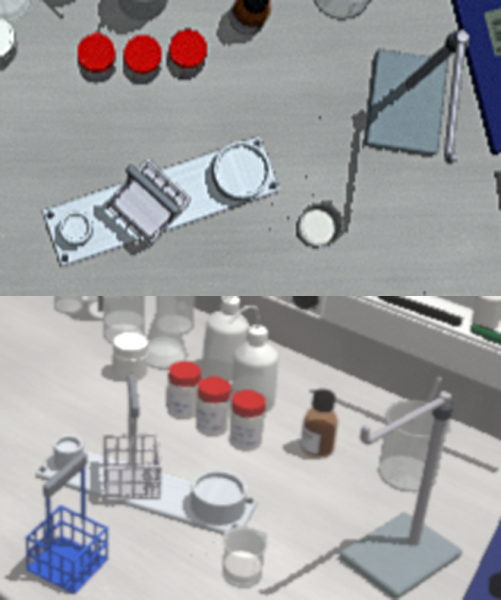

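Run:
```python
from h import *
for n in('top','scene'):
    p,d,K,T=load(n+'0.npz');P=deproj(d,K,T)
    def box(name,u,v,r,z0,z1,zc):
        c=ray(u,v,*load('top0.npz')[2:],zc)
        m=(d>0)&(np.hypot(P[...,0]-c[0],P[...,1]-c[1])<r)&(P[...,2]>z0)&(P[...,2]<z1)
        q=P[m]
        if len(q)<5: print(n,name,'few',len(q),c);return
        rect=cv2.minAreaRect(q[:,:2].astype(np.float32)*1000)
        print(n,name,len(q),'guess',c[:2].round(3),'med',np.median(q,0).round(4),'zmax',q[:,2].max().round(4),'rect',np.round(rect[0],1),np.round(rect[1],1),round(rect[2],1), 'mean',q.mean(0).round(4))
    box('bigsock',396.5,245,.04,.032,.046,.038)
    box('smallsock',321,270,.026,.032,.046,.038)
    box('bar',354,258,.06,.10,.15,.123)
    box('rod',490,213,.09,.188,.23,.2)
    box('bighub',242,264,.035,.045,.06,.052)
    box('smallhub',180,222,.025,.045,.06,.052)
    box('post',470,200,.15,.06,.18,.1)
# pixel intersections
p,d,K,T=load('top0.npz')
for n,u,v,z in(('bs',396.5,245,.038),('ss',321.5,270.5,.038),('bh',242,264,.052),('sh',180,222,.052),('posttop',491.6,186.2,.2),('tip',488,239.4,.21),('foot',470,213,.01)):
    print(n,ray(u,v,K,T,z).round(4))
print(proj([.5,.3,.05],K,T))
```

```text
top bigsock 179 guess [ 0.525 -0.006] med [ 0.528  -0.0042  0.0351] zmax 0.0431 rect [527.7  -4.8] [59.4 60.2] 88.0 mean [ 0.5279 -0.0048  0.0357]
top smallsock 82 guess [0.468 0.181] med [0.472  0.1753 0.0361] zmax 0.0428 rect [470.1 175.6] [34.2 34.7] 89.7 mean [0.4707 0.1756 0.0362]
top bar 135 guess [0.484 0.103] med [0.4937 0.0966 0.1367] zmax 0.1434 rect [494.7  97.6] [67.2  9.1] 45.4 mean [0.4942 0.0976 0.1358]
top rod 268 guess [ 0.564 -0.189] med [ 0.5745 -0.188   0.2021] zmax 0.2182 rect [ 567.4 -187.6] [ 19.  133.2] 80.1 mean [ 0.5729 -0.1874  0.2017]
top bighub 303 guess [0.485 0.371] med [0.4896 0.3715 0.0506] zmax 0.0579 rect [489.9 372. ] [45.8 45.8] 43.9 mean [0.4893 0.372  0.0508]
top smallhub 87 guess [0.592 0.524] med [0.5969 0.5272 0.0507] zmax 0.0561 rect [597.1 527.4] [23.6 23.5] 7.3 mean [0.5967 0.5275 0.0508]
top post 353 guess [ 0.618 -0.176] med [ 0.7123 -0.1577  0.0826] zmax 0.1688 rect [ 674.6 -201.7] [252.4 105.8] 60.2 mean [ 0.6973 -0.1618  0.0896]
scene bigsock 209 guess [ 0.525 -0.006] med [ 0.5246 -0.0075  0.0357] zmax 0.04 rect [526.4  -5. ] [61.2 62
[... 429 characters left out ...]
.7] 78.2 mean [ 0.5675 -0.1899  0.2019]
scene bighub 194 guess [0.485 0.371] med [0.4848 0.3676 0.0514] zmax 0.0574 rect [487.4 370.7] [48.5 44.8] 49.8 mean [0.4855 0.3684 0.0512]
scene smallhub 52 guess [0.592 0.524] med [0.5939 0.5245 0.0508] zmax 0.0559 rect [595.3 529. ] [30.2 23.3] 71.2 mean [0.5943 0.525  0.0506]
scene post 665 guess [ 0.618 -0.176] med [ 0.6991 -0.1653  0.0845] zmax 0.1796 rect [ 671.5 -197.9] [251.3  97.5] 56.8 mean [ 0.6709 -0.1661  0.0993]
bs [ 0.5247 -0.0057  0.038 ]
ss [0.4663 0.1793 0.038 ]
bh [0.485  0.3707 0.052 ]
sh [0.5923 0.5238 0.052 ]
posttop [ 0.6235 -0.1965  0.2   ]
tip [ 0.5053 -0.1769  0.21  ]
foot [ 0.6065 -0.1983  0.01  ]
[271.3220328  257.27480062]
```

```bash
cat >> h.py <<'E'
def plan(s,xyz,yaw):
    "tool-frame shift in full-scale units (after the turn), and turn units"
    p=np.asarray(s['tcp_pos']);y=s['eef_rot'][2];a=np.radians(yaw)
    d=np.asarray(xyz)-p
    t=np.array([np.cos(a)*d[0]+np.sin(a)*d[1],np.sin(a)*d[0]-np.cos(a)*d[1],-d[2]])/.025
    print('tcp',p.round(4),'rot',np.round(s['eef_rot'],2),'turn',round(-((yaw-y+180)%360-180)/4,2),'shift units after turn',t.round(2),'F',np.round(s['contact_force'],1),'w',round(s['gripper_width'],4),'t',s['time_s'])
E
python3 - <<'E'
from h import *
p,d,K,T=load('top0.npz');P=deproj(d,K,T)
for y0 in np.arange(-.27,-.15,.02):
    m=(d>0)&(abs(P[...,1]-y0)<.01)
    print(round(y0,2),[round(float(np.percentile(P[...,2][m&(abs(P[...,0]-x)<.015)],95)),3) if (m&(abs(P[...,0]-x)<.015)).sum()>3 else None for x in np.arange(.4,.66,.03)])
p,d,K,T=load('scene0.npz');P=deproj(d,K,T)
m=(d>0)&(abs(P[...,0]-.4)<.08)&(abs(P[...,1]-.06)<.08)&(P[...,2]>.1);print('blue bar',P[m].mean(0),P[m].max(0))
m=(d>0)&(abs(P[...,0]-.39)<.05)&(abs(P[...,1]-.2)<.05)&(P[...,2]>.06);print('bottle',P[m].mean(0),P[m].max(0))
E
python3 -m inch '[{"yaw":1},{"yaw":1},{"yaw":1},{"yaw":1},{"yaw":1}]' 1 40
python3 -m inch '[{"yaw":1},{"yaw":1},{"yaw":1},{"yaw":1},{"yaw":1}]'
```

```text
-0.27 [0.002, 0.004, 0.004, 0.004, 0.003, 0.006, 0.021, 0.026, 0.026]
-0.25 [0.003, 0.003, 0.003, 0.003, 0.003, 0.002, 0.002, 0.004, 0.003]
-0.23 [0.004, 0.004, 0.003, 0.003, 0.003, 0.011, 0.014, 0.013, 0.015]
-0.21 [0.002, 0.003, 0.002, 0.003, 0.003, 0.014, 0.015, 0.192, 0.016]
-0.19 [0.002, 0.002, 0.003, 0.002, 0.203, 0.203, 0.205, 0.204, 0.203]
-0.17 [0.003, 0.003, 0.003, 0.214, 0.211, 0.134, 0.015, 0.015, 0.015]
-0.15 [0.003, 0.003, 0.003, 0.003, 0.003, 0.011, 0.014, 0.012, 0.006]
blue bar [0.37843662 0.06287096 0.1246278 ] [0.47971473 0.08703427 0.1404471 ]
bottle [0.35308137 0.21425681 0.08099717] [0.37764846 0.24023303 0.10710569]validation failed for argument at $[0]...
validation failed for argument at $[0]...
```

```bash
python3 -m inch '[{"x":0,"y":0,"z":0,"yaw":1},{"x":0,"y":0,"z":0,"yaw":1},{"x":0,"y":0,"z":0,"yaw":1},{"x":0,"y":0,"z":0,"yaw":1},{"x":0,"y":0,"z":0,"yaw":1}]' 1 40
python3 -m inch '[{"x":0,"y":0,"z":0,"yaw":1},{"x":0,"y":0,"z":0,"yaw":1},{"x":0,"y":0,"z":0,"yaw":1},{"x":0,"y":0,"z":0,"yaw":1},{"x":0,"y":0,"z":0,"yaw":1}]'
```

```text
time_s: 0.52
tcp_pos: [0.2371, 0.6301, 0.2338]
eef_rot: [179.7, -0.2, -41.4]
contact_force: [0.2, 0.0, -0.1]
gripper_width: 0.0873
time_s: 0.93
tcp_pos: [0.2366, 0.6287, 0.2308]
eef_rot: [179.5, -0.5, -62.4]
contact_force: [-0.4, -0.2, -0.7]
gripper_width: 0.0875
```

```bash
python3 -m inch '[{"x":0.5,"y":0,"z":0,"yaw":1},{"x":0.95,"y":-0.1,"z":-0.02,"yaw":1},{"x":0.95,"y":-0.15,"z":-0.02,"yaw":1},{"x":0.9,"y":-0.2,"z":-0.02,"yaw":1},{"x":0.9,"y":-0.3,"z":-0.02,"yaw":1}]'
python3 -m inch '[{"x":0.9,"y":-0.4,"z":-0.02,"yaw":1},{"x":0.85,"y":-0.45,"z":-0.02,"yaw":1},{"x":0.8,"y":-0.5,"z":-0.02,"yaw":1},{"x":0.75,"y":-0.6,"z":-0.02,"yaw":1},{"x":0.75,"y":-0.65,"z":-0.02,"yaw":1}]'
python3 -m inch '[{"x":0.7,"y":-0.7,"z":-0.02,"yaw":1},{"x":0.65,"y":-0.75,"z":-0.02,"yaw":1},{"x":0.6,"y":-0.8,"z":-0.02,"yaw":1},{"x":0.5,"y":-0.8,"z":-0.02,"yaw":1},{"x":0.4,"y":-0.8,"z":-0.02,"yaw":1}]'
python3 -c "
from h import *
from plant import r
s=r.get_state();plan(s,[.494,.097,.137],-134.6);print(np.round(s['joints'],1))"
```

```text
time_s: 1.35
tcp_pos: [0.2864, 0.5334, 0.2292]
eef_rot: [179.6, -1.0, -83.2]
contact_force: [1.1, 0.4, 0.7]
gripper_width: 0.0879
time_s: 1.77
tcp_pos: [0.3501, 0.4232, 0.2314]
eef_rot: [179.9, -1.3, -104.2]
contact_force: [-0.0, -0.1, 0.7]
gripper_width: 0.0875
time_s: 2.18
tcp_pos: [0.4138, 0.3132, 0.2346]
eef_rot: [-179.6, -1.4, -125.2]
contact_force: [0.5, 0.6, 0.5]
gripper_width: 0.0876
tcp [0.4138 0.3132 0.2346] rot [-179.63   -1.38 -125.24] turn 2.34 shift units after turn [ 3.9  -8.36  3.9 ] F [0.5 0.6 0.5] w 0.0876 t 2.1833
[ 59.    6.7 -18.3   0.3 -66.4 -94.4]
```

```bash
python3 -m inch '[{"x":0.45,"y":-0.85,"z":0,"yaw":1},{"x":0.45,"y":-0.9,"z":0,"yaw":1},{"x":0.4,"y":-0.9,"z":0,"yaw":0.2},{"x":0.4,"y":-0.9,"z":0,"yaw":0},{"x":0.4,"y":-0.9,"z":0,"yaw":0}]'
python3 -m inch '[{"x":0.4,"y":-0.9,"z":0.1,"yaw":0},{"x":0.4,"y":-0.9,"z":0.2,"yaw":0},{"x":0.4,"y":-0.9,"z":0.3,"yaw":0},{"x":0.3,"y":-0.6,"z":0.3,"yaw":0},{"x":0.1,"y":-0.2,"z":0.2,"yaw":0}]'
python3 -c "
from h import *
from plant import r
s=r.get_state();plan(s,[.494,.097,.137],-134.6);print(np.round(s['joints'],1),np.round(s['qd'],1))
p,d=r.capture('wrist');i=r.camera_info('wrist');print(i)
cv2.imwrite('pics/w1.png',p[:,:,::-1]);s=r.get_state();plan(s,[.494,.097,.137],-134.6)"
```

```text
time_s: 2.6
tcp_pos: [0.4634, 0.194, 0.2357]
eef_rot: [-179.4, -1.4, -134.8]
contact_force: [1.3, 0.7, 0.3]
gripper_width: 0.0877
time_s: 3.02
tcp_pos: [0.4983, 0.096, 0.2096]
eef_rot: [-179.4, -1.4, -134.9]
contact_force: [-1.3, -0.2, 0.5]
gripper_width: 0.0879
tcp [0.4983 0.096  0.2096] rot [-179.44   -1.39 -134.92] turn -0.08 shift units after turn [0.09 0.15 2.9 ] F [-1.3 -0.2  0.5] w 0.0879 t 3.0167
[ 33.8   6.5 -22.3   0.9 -62.5 -79.1] [-8.5  3.5 -4.4  0.2  8.2  7.1]
{'mtx': array([[371.64829954,   0.        , 326.16107859],
       [  0.        , 371.64829954, 234.61627285],
       [  0.        ,   0.        ,   1.        ]]), 'pose': array([[-0.7080629 ,  0.68577512,  0.16840252,  0.4510545 ],
       [ 0.70608149,  0.69087376,  0.15537818,  0.05042902],
       [-0.0097904 ,  0.22892343, -0.9733952 ,  0.35816982],
       [ 0.        ,  0.        ,  0.        ,  1.        ]])}
tcp [0.4978 0.0958 0.2086] rot [-179.48   -1.47 -134.96] turn -0.09 shift units after turn [0.07 0.14 2.86] F [-1.3 -1.3 -1.4] w 0.088 t 3.0667
```

View pics/w1.png

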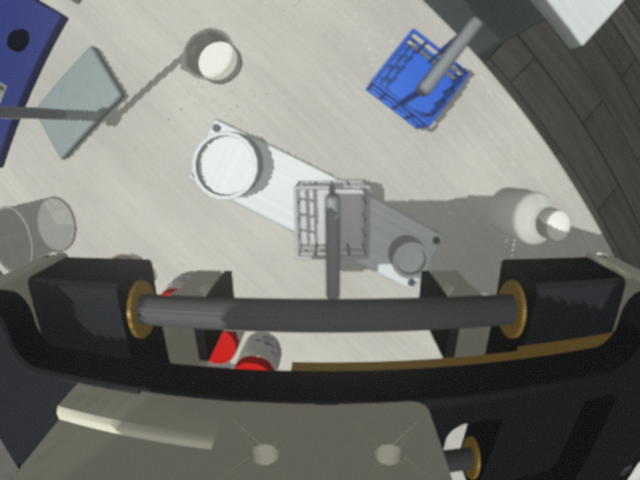

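The wrist view shows the grey bar running vertically at column 333 (rows 195–300), parallel to the tool x axis and between the fingers (columns ~230 and ~425). I'll check its position by casting a ray.

```bash
cat >> h.py <<'E'
def wray(u,v,K,T,z):
    x=(u-K[0,2])/K[0,0];y=(v-K[1,2])/K[1,1];t=np.hypot(x,y)+1e-12
    d=T[:3,:3]@np.array([x/t*np.sin(t),y/t*np.sin(t),np.cos(t)]);o=T[:3,3];return o+d*(z-o[2])/d[2]
E
python3 - <<'E'
from h import *
from plant import r
s=r.get_state();T=r.camera_info('wrist')['pose'];K=r.camera_info('wrist')['mtx']
img=cv2.imread('pics/w1.png')
for v in (220,250,280):
    row=img[v,315:352].astype(int).mean(1);print(v,row.round(0).astype(int).tolist())
for v in(195,220,250,280): print(v,wray(333,v,K,T,.139).round(4))
print(wray(227,166,K,T,.038).round(4),wray(408,256,K,T,.038).round(4))
E
```

```text
220 [139, 138, 153, 178, 196, 203, 205, 201, 191, 171, 144, 113, 100, 96, 98, 103, 102, 103, 104, 105, 105, 103, 99, 98, 102, 113, 124, 128, 131, 130, 131, 127, 130, 132, 132, 133, 130]
250 [115, 119, 137, 153, 146, 136, 126, 121, 121, 115, 105, 95, 93, 94, 100, 97, 98, 99, 98, 99, 96, 98, 91, 90, 99, 109, 116, 117, 119, 121, 116, 109, 101, 96, 95, 106, 114]
280 [189, 188, 186, 187, 187, 186, 188, 187, 186, 176, 156, 128, 100, 89, 92, 95, 95, 96, 94, 96, 93, 91, 91, 98, 125, 151, 170, 176, 178, 181, 182, 182, 183, 185, 183, 183, 185]
195 [0.469  0.0712 0.139 ]
220 [0.4797 0.0819 0.139 ]
250 [0.4928 0.0952 0.139 ]
280 [0.5066 0.1091 0.139 ]
[ 0.5246 -0.0039  0.038 ] [0.4677 0.1682 0.038 ]
```

```bash
python3 -m inch '[{"x":0.02,"y":0.07,"z":0.8,"yaw":-0.05},{"x":0.02,"y":0.05,"z":0.9,"yaw":0},{"x":0,"y":0,"z":0.8,"yaw":0},{"x":0,"y":0,"z":0.1,"yaw":0}]'
python3 -c "
from h import *
from plant import r
s=r.get_state();plan(s,[.4933,.0957,.137],-134.6)"
```

```text
time_s: 3.4
tcp_pos: [0.4948, 0.0965, 0.1427]
eef_rot: [-179.4, -1.3, -134.9]
contact_force: [-1.4, -0.5, 0.0]
gripper_width: 0.0879
tcp [0.4948 0.0965 0.1427] rot [-179.44   -1.29 -134.88] turn -0.07 shift units after turn [0.07 0.02 0.23] F [-1.4 -0.5  0. ] w 0.0879 t 3.4
```

```bash
python3 -m inch '[{"x":0.05,"y":0.02,"z":0.15,"yaw":0},{"x":0,"y":0,"z":0,"yaw":0}]'
python3 -m inch '[{"x":0,"y":0,"z":0,"yaw":0},{"x":0,"y":0,"z":0,"yaw":0},{"x":0,"y":0,"z":0,"yaw":0},{"x":0,"y":0,"z":0,"yaw":0}]' -1 40
python3 -c "
from h import *
from plant import r
s=r.get_state();plan(s,[.4933,.0957,.137],-134.6)"
```

```text
time_s: 3.57
tcp_pos: [0.493, 0.0966, 0.1386]
eef_rot: [-179.5, -1.4, -134.8]
contact_force: [-0.2, -0.0, 0.1]
gripper_width: 0.0875
time_s: 3.9
tcp_pos: [0.4947, 0.0985, 0.142]
eef_rot: [-179.4, -1.1, -134.7]
contact_force: [-0.4, -0.3, 0.6]
gripper_width: 0.0662
tcp [0.4947 0.0985 0.142 ] rot [-179.36   -1.15 -134.72] turn -0.03 shift units after turn [ 0.12 -0.04  0.2 ] F [-0.4 -0.3  0.6] w 0.0662 t 3.9
```

```bash
python3 -m inch '[{"x":0.05,"y":0,"z":0.1,"yaw":0},{"x":0.05,"y":0,"z":0.1,"yaw":0},{"x":0.02,"y":0,"z":0.03,"yaw":0},{"x":0.02,"y":0,"z":0.03,"yaw":0},{"x":0.02,"y":0,"z":0.02,"yaw":0}]'
python3 -c "
from h import *
from plant import r
s=r.get_state();plan(s,[.4933,.0957,.137],-134.6)"
```

```text
time_s: 4.32
tcp_pos: [0.4923, 0.0956, 0.1358]
eef_rot: [-179.3, -1.0, -134.7]
contact_force: [-0.1, -0.3, 0.1]
gripper_width: 0.0334
tcp [0.4923 0.0956 0.1358] rot [-179.32   -0.99 -134.72] turn -0.03 shift units after turn [-0.03 -0.03 -0.05] F [-0.1 -0.3  0.1] w 0.0334 t 4.3167
```

```bash
python3 -m inch '[{"x":0,"y":0,"z":-0.05,"yaw":0},{"x":0,"y":0,"z":-0.05,"yaw":0},{"x":0,"y":0,"z":-0.01,"yaw":0},{"x":0,"y":0,"z":-0.01,"yaw":0}]'
python3 -m inch '[{"x":0,"y":0,"z":0,"yaw":0},{"x":0,"y":0,"z":0,"yaw":0}]'
python3 -c "
from h import *
from plant import r
s=r.get_state();plan(s,[.4933,.0957,.137],-134.6)"
```

```text
time_s: 4.65
tcp_pos: [0.492, 0.0953, 0.1388]
eef_rot: [-179.3, -1.0, -134.7]
contact_force: [-0.2, 0.3, -1.0]
gripper_width: 0.0086
time_s: 4.82
tcp_pos: [0.492, 0.0953, 0.1388]
eef_rot: [-179.3, -1.0, -134.7]
contact_force: [0.6, 0.5, -0.6]
gripper_width: 0.0083
tcp [0.492  0.0953 0.1388] rot [-179.33   -1.04 -134.74] turn -0.04 shift units after turn [-0.05 -0.03  0.07] F [ 0.6  0.5 -0.6] w 0.0083 t 4.8167
```

```bash
python3 -m inch '[{"x":0,"y":0,"z":-0.5,"yaw":0},{"x":0,"y":0,"z":-0.9,"yaw":0},{"x":0,"y":0,"z":-1,"yaw":0},{"x":0,"y":0,"z":-1,"yaw":0},{"x":0,"y":0,"z":-1,"yaw":0}]'
python3 -m inch '[{"x":0.2,"y":-0.1,"z":-0.9,"yaw":0},{"x":0.5,"y":-0.3,"z":-0.5,"yaw":-0.7},{"x":0.7,"y":-0.4,"z":0,"yaw":-1},{"x":0.8,"y":-0.35,"z":0,"yaw":-1},{"x":0.8,"y":-0.3,"z":0,"yaw":-1}]'
python3 -c "
from h import *
from plant import r
s=r.get_state();plan(s,[.439,-.165,.252],-100.5)"
```

```text
time_s: 5.23
tcp_pos: [0.4881, 0.0957, 0.2455]
eef_rot: [-179.7, -1.9, -134.8]
contact_force: [0.9, -0.3, -2.4]
gripper_width: 0.0085
time_s: 5.65
tcp_pos: [0.4712, 0.017, 0.2903]
eef_rot: [-179.9, -1.5, -119.3]
contact_force: [0.6, 0.0, -0.8]
gripper_width: 0.0086
tcp [0.4712 0.017  0.2903] rot [-179.87   -1.47 -119.29] turn -4.7 shift units after turn [ 7.39 -0.06  1.53] F [ 0.6  0.  -0.8] w 0.0086 t 5.65
```

```bash
python3 -m inch '[{"x":0.9,"y":-0.25,"z":0,"yaw":-1},{"x":0.95,"y":-0.2,"z":0,"yaw":-1},{"x":0.95,"y":-0.1,"z":0,"yaw":-1},{"x":0.95,"y":-0.05,"z":0,"yaw":-1},{"x":0.95,"y":0,"z":0.1,"yaw":-0.5}]'
python3 -m inch '[{"x":0.9,"y":0,"z":0.2,"yaw":0},{"x":0.7,"y":0,"z":0.2,"yaw":0},{"x":0.3,"y":0,"z":0.2,"yaw":0},{"x":0,"y":0,"z":0.1,"yaw":0}]'
python3 - <<'E'
from h import *
from plant import r
s=r.get_state();plan(s,[.439,-.165,.252],-100.5)
o=[]
for n in('scene','top'):
    p,d=r.capture(n);np.savez(n+'1.npz',p=p,d=d,**r.camera_info(n));cv2.imwrite(f'pics/{n}1.png',p[:,:,::-1])
s=r.get_state();plan(s,[.439,-.165,.252],-100.5)
a=cv2.imread('pics/scene1.png')[150:390,260:580];b=cv2.imread('pics/top1.png')[150:330,360:600]
cv2.imwrite('pics/c2.png',np.hstack([cv2.resize(a,(400,300)),cv2.resize(b,(400,300),interpolation=2)]))
E
```

```text
time_s: 6.07
tcp_pos: [0.4405, -0.103, 0.2909]
eef_rot: [179.7, -1.4, -100.1]
contact_force: [-0.4, -0.1, -2.0]
gripper_width: 0.0084
time_s: 6.4
tcp_pos: [0.4293, -0.1552, 0.2737]
eef_rot: [179.6, -1.3, -100.1]
contact_force: [-0.8, 0.5, -2.4]
gripper_width: 0.0083
tcp [ 0.4293 -0.1552  0.2737] rot [ 179.65   -1.32 -100.12] turn 0.1 shift units after turn [ 0.32 -0.45  0.87] F [-0.8  0.5 -2.4] w 0.0083 t 6.4
tcp [ 0.4297 -0.1541  0.2738] rot [ 179.64   -1.32 -100.07] turn 0.11 shift units after turn [ 0.36 -0.45  0.87] F [-0.3 -0.5 -1.2] w 0.0085 t 6.5
```

View pics/c2.png

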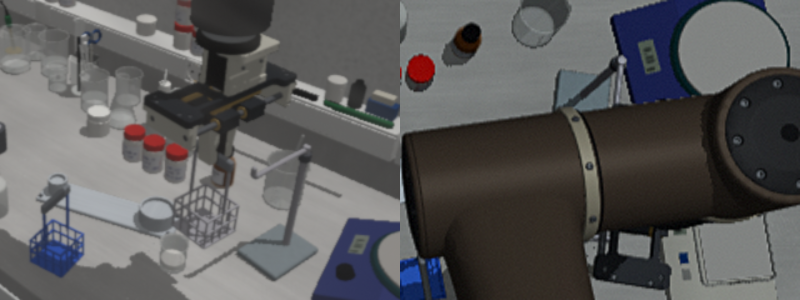

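The basket hangs straight from the gripper (basket at crop 205,215), in front of the hook's tip and clear of its neighbours. I'll lower it to threading height, line it up, then slide along the rod.

```bash
python3 -m inch '[{"x":0.15,"y":0,"z":0.4,"yaw":0.1},{"x":0.15,"y":0,"z":0.4,"yaw":0},{"x":0.05,"y":0,"z":0.1,"yaw":0}]'
python3 -c "
from h import *
from plant import r
s=r.get_state();plan(s,[.562,-.187,.250],-100.5);x=s['tcp_pos'][0];print('y err',s['tcp_pos'][1]-(-.188+(.567-x)*.187));print(np.round(s['joints'],1))"
```

```text
time_s: 6.75
tcp_pos: [0.4291, -0.1618, 0.2504]
eef_rot: [179.8, -1.3, -100.4]
contact_force: [-0.7, -0.8, -1.9]
gripper_width: 0.0085
tcp [ 0.4291 -0.1618  0.2504] rot [ 179.77   -1.28 -100.37] turn 0.03 shift units after turn [ 0.02 -5.41  0.02] F [-0.7 -0.8 -1.9] w 0.0085 t 6.75
y err 0.00039988394168941066
[  5.1  -0.9 -24.7   1.3 -66.8 -16. ]
```

```bash
python3 -m inch '[{"x":0,"y":-0.4,"z":0,"yaw":0},{"x":0,"y":-0.6,"z":0,"yaw":0},{"x":0,"y":-0.6,"z":0,"yaw":0}]'
python3 -c "
from h import *
from plant import r
s=r.get_state();plan(s,[.562,-.187,.250],-100.5);x=s['tcp_pos'][0];print('y err',s['tcp_pos'][1]-(-.188+(.567-x)*.187))"
```

```text
time_s: 7.0
tcp_pos: [0.4679, -0.1682, 0.2488]
eef_rot: [179.7, -1.3, -100.3]
contact_force: [-0.3, -0.4, -2.5]
gripper_width: 0.0084
tcp [ 0.4679 -0.1682  0.2488] rot [ 179.66   -1.27 -100.25] turn 0.06 shift units after turn [ 0.05 -3.84 -0.05] F [-0.3 -0.4 -2.5] w 0.0084 t 7.0
y err 0.0012202561458790895
```

```bash
python3 -m inch '[{"x":0.03,"y":-0.7,"z":-0.04,"yaw":0},{"x":0.02,"y":-0.7,"z":-0.02,"yaw":0},{"x":0,"y":-0.7,"z":0,"yaw":0}]'
python3 -m inch '[{"x":0,"y":-0.7,"z":0,"yaw":0},{"x":0,"y":-0.6,"z":0,"yaw":0},{"x":0,"y":-0.2,"z":0,"yaw":0}]'
python3 - <<'E'
from h import *
from plant import r
s=r.get_state();plan(s,[.562,-.187,.2178],-100.5);x=s['tcp_pos'][0];print('y err',s['tcp_pos'][1]-(-.188+(.567-x)*.187))
p,d=r.capture('scene');cv2.imwrite('pics/scene2.png',p[:,:,::-1])
a=p[150:390,380:600,::-1];cv2.imwrite('pics/c3.png',cv2.resize(a,None,fx=2.4,fy=2.4,interpolation=2))
E
```

```text
time_s: 7.25
tcp_pos: [0.5233, -0.1785, 0.2495]
eef_rot: [179.7, -1.3, -100.1]
contact_force: [1.3, -0.0, -1.1]
gripper_width: 0.0085
time_s: 7.5
tcp_pos: [0.5663, -0.1852, 0.2474]
eef_rot: [179.6, -1.3, -100.0]
contact_force: [-0.8, -0.3, -0.5]
gripper_width: 0.0086
tcp [ 0.5663 -0.1852  0.2474] rot [ 179.63   -1.33 -100.01] turn 0.12 shift units after turn [0.1  0.15 1.19] F [-0.8 -0.3 -0.5] w 0.0086 t 7.5
y err 0.0026632028067769264
```

View pics/c3.png

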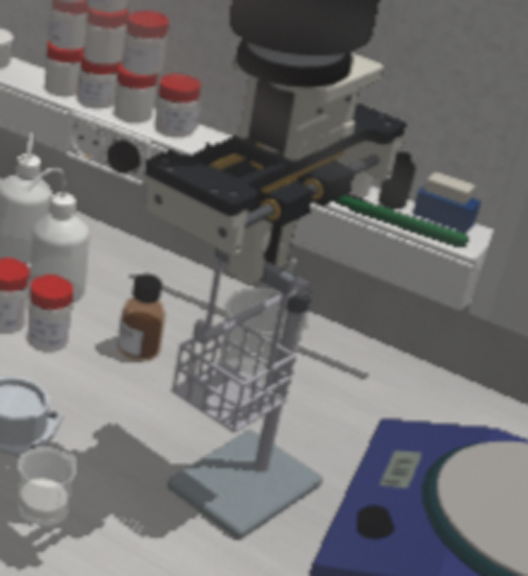

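The rod passes through the loop between the two wires (tip at crop 205,325; post top at 295,295), with the basket body below it. Lowering gently now.

```bash
python3 -m inch '[{"x":0.06,"y":0.05,"z":0.4,"yaw":0.1},{"x":0.05,"y":0.05,"z":0.4,"yaw":0},{"x":0,"y":0,"z":0.1,"yaw":0}]'
python3 -m inch '[{"x":0,"y":0,"z":0.06,"yaw":0}]'
python3 -m inch '[{"x":0,"y":0,"z":0.06,"yaw":0}]'
```

```text
time_s: 7.8
tcp_pos: [0.5627, -0.1875, 0.2221]
eef_rot: [179.6, -1.3, -100.4]
contact_force: [0.2, 0.2, -1.5]
gripper_width: 0.0084
time_s: 7.88
tcp_pos: [0.5615, -0.1875, 0.2196]
eef_rot: [179.5, -1.3, -100.4]
contact_force: [-0.2, 0.1, -0.9]
gripper_width: 0.0085
time_s: 7.97
tcp_pos: [0.5616, -0.1876, 0.2192]
eef_rot: [179.6, -1.4, -100.4]
contact_force: [-3.3, 3.6, 15.5]
gripper_width: 0.0089
```

```bash
python3 -m inch '[{"x":0,"y":0,"z":-0.03,"yaw":0}]'
python3 -m inch '[{"x":0,"y":0,"z":-0.02,"yaw":0},{"x":0,"y":0,"z":0,"yaw":0},{"x":0,"y":0,"z":0,"yaw":0},{"x":0,"y":0,"z":0,"yaw":0}]' -0.4
python3 -m inch '[{"x":0,"y":0,"z":-0.02,"yaw":0}]'
```

```text
time_s: 8.05
tcp_pos: [0.5614, -0.1875, 0.2204]
eef_rot: [179.6, -1.4, -100.4]
contact_force: [-0.1, -0.2, -1.2]
gripper_width: 0.0085
time_s: 8.38
tcp_pos: [0.561, -0.1876, 0.2229]
eef_rot: [179.8, -1.3, -100.4]
contact_force: [-0.4, -0.2, -0.2]
gripper_width: 0.0252
time_s: 8.47
tcp_pos: [0.5609, -0.1876, 0.2235]
eef_rot: [179.8, -1.3, -100.4]
contact_force: [-0.3, -0.2, -0.9]
gripper_width: 0.0261
```

```bash
python3 -m inch '[{"x":0,"y":0,"z":-0.2,"yaw":0},{"x":0,"y":0,"z":-0.4,"yaw":0},{"x":0,"y":0,"z":-0.7,"yaw":0},{"x":0,"y":0,"z":-0.9,"yaw":0}]'
python3 - <<'E'
from h import *
from plant import r
s=r.get_state();plan(s,[.5224,.4207,.018],-124.4);print(np.round(s['joints'],1))
p,d=r.capture('scene');i=r.camera_info('scene');cv2.imwrite('pics/scene3.png',p[:,:,::-1]);np.savez('scene3.npz',p=p,d=d,**i)
P=deproj(d,i['mtx'],i['pose']);m=(d>0)&(np.hypot(P[...,0]-.562,P[...,1]+.187)<.045)&(P[...,2]>.207)&(P[...,2]<.25)
q=P[m];print(len(q),q.mean(0),q.max(0),cv2.minAreaRect(q[:,:2].astype(np.float32)*1000))
a=p[150:390,380:600,::-1];cv2.imwrite('pics/c4.png',cv2.resize(a,None,fx=2.4,fy=2.4,interpolation=2))
E
```

```text
time_s: 8.8
tcp_pos: [0.5589, -0.186, 0.277]
eef_rot: [179.3, -1.4, -100.4]
contact_force: [0.8, 0.5, 0.3]
gripper_width: 0.0261
tcp [ 0.5589 -0.186   0.277 ] rot [ 179.33   -1.38 -100.39] turn 6.0 shift units after turn [-19.2   14.92  10.36] F [0.8 0.5 0.3] w 0.0261 t 8.8
[  1.4  11.5  -7.2   1.3 -72.2 -12.2]
270 [ 0.5579526  -0.18716977  0.21479883] [ 0.56769472 -0.15097918  0.22175134] ((559.4970092773438, -184.9982452392578), (69.03944396972656, 11.432726860046387), 78.29898071289062)
```

View pics/c4.png

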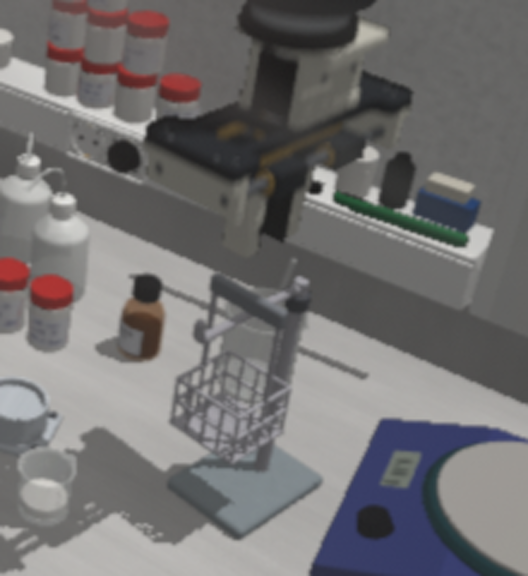

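The basket hangs on the rod by its bar (bar at crop 215–280, 280–310), its middle about 3 mm from the seat, and the gripper is clear. Next is the lever.

```bash
python3 -m inch '[{"x":-0.6,"y":0.15,"z":0,"yaw":0},{"x":-0.95,"y":0.25,"z":0,"yaw":1},{"x":-0.95,"y":0.3,"z":0,"yaw":1},{"x":-0.9,"y":0.4,"z":0,"yaw":1},{"x":-0.9,"y":0.45,"z":0,"yaw":1}]' 1 40
python3 -m inch '[{"x":-0.85,"y":0.5,"z":0,"yaw":1},{"x":-0.8,"y":0.6,"z":0,"yaw":0.8},{"x":-0.8,"y":0.6,"z":0,"yaw":0},{"x":-0.8,"y":0.6,"z":0,"yaw":0},{"x":-0.8,"y":0.6,"z":0,"yaw":0}]'
python3 -m inch '[{"x":-0.8,"y":0.6,"z":0,"yaw":0},{"x":-0.8,"y":0.6,"z":0,"yaw":0},{"x":-0.8,"y":0.6,"z":0,"yaw":0},{"x":-0.8,"y":0.6,"z":0,"yaw":0},{"x":-0.8,"y":0.6,"z":0,"yaw":0}]'
python3 -c "
from h import *
from plant import r
s=r.get_state();plan(s,[.5224,.4207,.018],-124.4);print(np.round(s['joints'],1))"
```

```text
time_s: 9.27
tcp_pos: [0.5552, -0.073, 0.2879]
eef_rot: [-179.3, -1.2, -117.3]
contact_force: [0.9, -0.3, 1.0]
gripper_width: 0.0543
time_s: 9.68
tcp_pos: [0.549, 0.0573, 0.2903]
eef_rot: [-178.9, -0.9, -125.2]
contact_force: [-0.2, -0.6, 0.2]
gripper_width: 0.0854
time_s: 10.1
tcp_pos: [0.5452, 0.1891, 0.293]
eef_rot: [-178.7, -0.5, -125.1]
contact_force: [0.1, -0.5, -0.1]
gripper_width: 0.0876
tcp [0.5452 0.1891 0.293 ] rot [-178.67   -0.54 -125.13] turn -0.18 shift units after turn [-7.13  5.99 11.  ] F [ 0.1 -0.5 -0.1] w 0.0876 t 10.1
[ 39.5   9.4  -7.9   1.5 -73.  -75.1]
```

```bash
python3 -m inch '[{"x":-0.8,"y":0.65,"z":0.3,"yaw":-0.1},{"x":-0.8,"y":0.65,"z":0.5,"yaw":0},{"x":-0.8,"y":0.65,"z":0.6,"yaw":0},{"x":-0.8,"y":0.65,"z":0.6,"yaw":0},{"x":-0.8,"y":0.65,"z":0.6,"yaw":0}]'
python3 -m inch '[{"x":-0.8,"y":0.65,"z":0.6,"yaw":0},{"x":-0.8,"y":0.65,"z":0.6,"yaw":0},{"x":-0.6,"y":0.5,"z":0.4,"yaw":0},{"x":-0.2,"y":0.2,"z":0.3,"yaw":0},{"x":0,"y":0,"z":0.1,"yaw":0}]'
python3 - <<'E'
from h import *
from plant import r
s=r.get_state();plan(s,[.5224,.4207,.018],-124.4)
i=r.camera_info('wrist');p,d=r.capture('wrist');cv2.imwrite('pics/w2.png',p[:,:,::-1]);np.savez('w2.npz',p=p,d=d,**i)
E
```

```text
time_s: 10.52
tcp_pos: [0.5387, 0.3249, 0.233]
eef_rot: [-178.4, 0.2, -124.6]
contact_force: [-0.6, 0.4, -0.3]
gripper_width: 0.0874
time_s: 10.93
tcp_pos: [0.5319, 0.411, 0.1796]
eef_rot: [-178.4, 0.2, -124.4]
contact_force: [0.3, -0.8, -0.2]
gripper_width: 0.0874
tcp [0.5319 0.411  0.1796] rot [-178.36    0.22 -124.42] turn -0.01 shift units after turn [-0.11  0.53  6.46] F [ 0.3 -0.8 -0.2] w 0.0874 t 10.9333
```

View pics/w2.png

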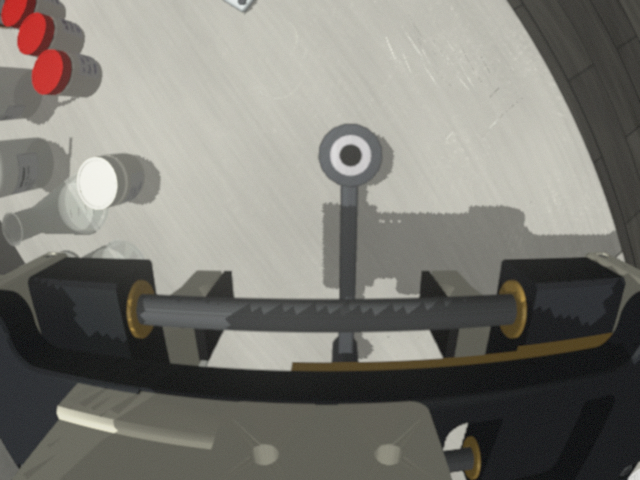

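The wrist view shows the lever: big hub centre at (350,155), and the bar running vertically at column ~348 between the open fingers. I'll refine its pose by rays.

Run:
```python
from h import *
from plant import r
p,d,K,T=load('w2.npz')
g=p.astype(int).mean(2)
# big hub: dark annulus contour
sub=((g[110:200,300:400]<120)).astype(np.uint8)
c=max(cv2.findContours(sub,0,1)[0],key=cv2.contourArea)
m=np.zeros_like(sub);cv2.drawContours(m,[c],-1,1,-1);m=cv2.morphologyEx(m,cv2.MORPH_OPEN,np.ones((25,25),np.uint8))
v,u=np.nonzero(m);print('hub blob',u.mean()+300,v.mean()+110,u.max()-u.min(),v.max()-v.min())
# inner bright ring centre
for uv in((350.5,155),(u.mean()+300,v.mean()+110)): print('bighub',wray(*uv,K,T,.052).round(4))
for v in(205,225,245,275,290):
    row=g[v,330:366];e=np.gradient(row);l=330+e[:18].argmin();h=330+18+e[18:].argmax();print(v,l,h,wray((l+h)/2,v,K,T,.035).round(4))
s=r.get_state();plan(s,[.5224,.4207,.018],-124.4)
```

```text
hub blob 351.33344113842173 155.8010996119017 59 59
bighub [0.4882 0.3719 0.052 ]
bighub [0.488  0.3727 0.052 ]
205 340 358 [0.5113 0.4053 0.035 ]
225 340 357 [0.5207 0.4188 0.035 ]
245 339 357 [0.5304 0.4326 0.035 ]
275 339 355 [0.5456 0.4541 0.035 ]
290 339 365 [0.5496 0.468  0.035 ]
tcp [0.532  0.4103 0.1796] rot [-178.36    0.2  -124.44] turn -0.01 shift units after turn [-0.13  0.55  6.46] F [-0.5  0.1 -0.7] w 0.0878 t 10.9833
```

```bash
python3 -m inch '[{"x":-0.03,"y":0.2,"z":0.6,"yaw":0.05},{"x":-0.03,"y":0.2,"z":0.9,"yaw":0},{"x":-0.03,"y":0.1,"z":0.9,"yaw":0},{"x":0,"y":0.05,"z":0.9,"yaw":0},{"x":0,"y":0,"z":0.9,"yaw":0}]'
python3 -m inch '[{"x":0,"y":0,"z":0.7,"yaw":0},{"x":0,"y":0,"z":0.3,"yaw":0},{"x":0,"y":0,"z":0.1,"yaw":0}]'
python3 -c "
from h import *
from plant import r
s=r.get_state();plan(s,[.5225,.421,.018],-124.7)"
```

```text
time_s: 11.4
tcp_pos: [0.5304, 0.4188, 0.0833]
eef_rot: [-178.2, 1.2, -124.7]
contact_force: [0.7, 0.1, 0.5]
gripper_width: 0.0876
time_s: 11.65
tcp_pos: [0.5321, 0.4145, 0.054]
eef_rot: [-178.2, 1.0, -124.9]
contact_force: [0.1, 0.0, 0.1]
gripper_width: 0.088
tcp [0.5321 0.4145 0.054 ] rot [-178.19    1.03 -124.92] turn -0.05 shift units after turn [0.   0.46 1.44] F [0.1 0.  0.1] w 0.088 t 11.65
```

```bash
python3 -m inch '[{"x":0,"y":0.25,"z":0.5,"yaw":-0.05},{"x":0,"y":0.2,"z":0.5,"yaw":0},{"x":0,"y":0.05,"z":0.3,"yaw":0},{"x":0,"y":0,"z":0.05,"yaw":0}]'
python3 -c "
from h import *
from plant import r
s=r.get_state();plan(s,[.5225,.421,.018],-124.7)"
```

```text
time_s: 11.98
tcp_pos: [0.5258, 0.4216, 0.0234]
eef_rot: [-178.1, 1.4, -124.8]
contact_force: [0.4, 0.1, 0.3]
gripper_width: 0.0875
tcp [0.5258 0.4216 0.0234] rot [-178.13    1.38 -124.82] turn -0.03 shift units after turn [0.09 0.09 0.21] F [0.4 0.1 0.3] w 0.0875 t 11.9833
```

```bash
python3 -m inch '[{"x":0.08,"y":0.09,"z":0.15,"yaw":0},{"x":0,"y":0,"z":0.03,"yaw":0},{"x":0,"y":0,"z":0,"yaw":0},{"x":0,"y":0,"z":0,"yaw":0},{"x":0,"y":0,"z":0,"yaw":0}]' -0.35 50
python3 -c "
from h import *
from plant import r
s=r.get_state();plan(s,[.5225,.421,.018],-124.7)"
```

```text
time_s: 12.4
tcp_pos: [0.5238, 0.4221, 0.0206]
eef_rot: [-178.1, 1.5, -124.8]
contact_force: [-1.0, 0.7, -0.2]
gripper_width: 0.0596
tcp [0.5238 0.4221 0.0206] rot [-178.1     1.53 -124.79] turn -0.02 shift units after turn [0.06 0.02 0.1 ] F [-1.   0.7 -0.2] w 0.0596 t 12.4
```

```bash
python3 -m inch '[{"x":0.05,"y":0.02,"z":0.06,"yaw":0},{"x":0,"y":0,"z":0.02,"yaw":0},{"x":0,"y":0,"z":0,"yaw":0},{"x":0,"y":0,"z":0,"yaw":0},{"x":0,"y":0,"z":0,"yaw":0}]' -1 50
python3 -m inch '[{"x":0,"y":0,"z":0,"yaw":0},{"x":0,"y":0,"z":0,"yaw":0},{"x":0,"y":0,"z":0,"yaw":0}]'
python3 -m inch '[{"x":0,"y":0,"z":0,"yaw":0},{"x":0,"y":0,"z":0,"yaw":0}]'
python3 -c "
from h import *
from plant import r
s=r.get_state();plan(s,[.5225,.421,.018],-124.7)"
```

```text
time_s: 12.82
tcp_pos: [0.5231, 0.4217, 0.0194]
eef_rot: [-178.1, 1.6, -124.8]
contact_force: [-0.3, 0.6, -0.5]
gripper_width: 0.0263
time_s: 13.07
tcp_pos: [0.523, 0.4219, 0.0196]
eef_rot: [-178.1, 1.6, -124.8]
contact_force: [-1.0, 0.6, 0.6]
gripper_width: 0.0137
time_s: 13.23
tcp_pos: [0.5229, 0.4219, 0.0196]
eef_rot: [-178.1, 1.6, -124.8]
contact_force: [-0.5, -0.4, -0.8]
gripper_width: 0.0134
tcp [0.5229 0.4219 0.0196] rot [-178.11    1.63 -124.77] turn -0.02 shift units after turn [ 0.04 -0.01  0.07] F [-0.5 -0.4 -0.8] w 0.0134 t 13.2333
```

```bash
python3 -m inch '[{"x":0,"y":0,"z":-0.3,"yaw":0},{"x":0,"y":0,"z":-0.6,"yaw":0},{"x":0,"y":0,"z":-0.8,"yaw":0},{"x":0,"y":0,"z":-0.9,"yaw":0},{"x":0,"y":0,"z":-0.9,"yaw":0}]'
python3 -m inch '[{"x":0,"y":0,"z":-0.9,"yaw":0},{"x":0,"y":0,"z":-0.6,"yaw":0},{"x":0,"y":0,"z":-0.4,"yaw":0},{"x":0,"y":0,"z":-0.1,"yaw":0}]'
python3 -c "
from h import *
from plant import r
s=r.get_state();plan(s,[.5086,.0521,.16],-72.2)"
```

```text
time_s: 13.65
tcp_pos: [0.5143, 0.4155, 0.1006]
eef_rot: [-178.3, 0.5, -125.0]
contact_force: [0.2, 0.3, -5.2]
gripper_width: 0.0133
time_s: 13.98
tcp_pos: [0.512, 0.4152, 0.1561]
eef_rot: [-178.3, 0.5, -125.0]
contact_force: [0.6, -0.4, -4.6]
gripper_width: 0.0135
tcp [0.512  0.4152 0.1561] rot [-178.31    0.5  -125.03] turn -13.21 shift units after turn [13.79  4.57 -0.15] F [ 0.6 -0.4 -4.6] w 0.0135 t 13.9833
```

```bash
python3 -m inch '[{"x":0.4,"y":-0.25,"z":0,"yaw":-0.4},{"x":0.6,"y":-0.35,"z":0,"yaw":-0.7},{"x":0.7,"y":-0.4,"z":0,"yaw":-0.9},{"x":0.8,"y":-0.35,"z":0,"yaw":-0.9},{"x":0.8,"y":-0.3,"z":0,"yaw":-0.9}]'
python3 -m inch '[{"x":0.8,"y":-0.25,"z":0,"yaw":-0.9},{"x":0.85,"y":-0.2,"z":0,"yaw":-0.9},{"x":0.9,"y":-0.1,"z":0,"yaw":-0.9},{"x":0.9,"y":-0.05,"z":0,"yaw":-0.9},{"x":0.9,"y":0.05,"z":0,"yaw":-0.9}]'
python3 -c "
from h import *
from plant import r
s=r.get_state();plan(s,[.5086,.0521,.16],-72.2)"
```

```text
time_s: 14.4
tcp_pos: [0.5057, 0.3222, 0.1527]
eef_rot: [-178.4, -0.2, -109.2]
contact_force: [0.1, 0.4, -5.1]
gripper_width: 0.0134
time_s: 14.82
tcp_pos: [0.4932, 0.2043, 0.148]
eef_rot: [-179.0, -1.0, -90.3]
contact_force: [0.5, -0.5, -4.9]
gripper_width: 0.0137
tcp [0.4932 0.2043 0.148 ] rot [-179.05   -1.02  -90.32] turn -4.53 shift units after turn [ 5.99  1.27 -0.48] F [ 0.5 -0.5 -4.9] w 0.0137 t 14.8167
```

```bash
python3 -m inch '[{"x":0.85,"y":0.1,"z":-0.05,"yaw":-0.9},{"x":0.85,"y":0.15,"z":-0.05,"yaw":-0.9},{"x":0.85,"y":0.2,"z":-0.05,"yaw":-0.8},{"x":0.8,"y":0.2,"z":-0.05,"yaw":-0.7},{"x":0.75,"y":0.2,"z":-0.05,"yaw":-0.6}]'
python3 -m inch '[{"x":0.6,"y":0.15,"z":-0.02,"yaw":-0.3},{"x":0.4,"y":0.1,"z":-0.02,"yaw":0},{"x":0.2,"y":0.05,"z":-0.02,"yaw":0},{"x":0,"y":0,"z":-0.02,"yaw":0}]'
python3 -c "
from h import *
from plant import r
s=r.get_state();plan(s,[.5086,.0521,.16],-72.2)"
```

```text
time_s: 15.23
tcp_pos: [0.4782, 0.0919, 0.1511]
eef_rot: [-180.0, -1.3, -73.9]
contact_force: [0.6, 0.4, -3.8]
gripper_width: 0.0137
time_s: 15.57
tcp_pos: [0.4763, 0.0553, 0.1514]
eef_rot: [179.7, -1.4, -72.8]
contact_force: [-0.1, 0.2, -4.1]
gripper_width: 0.0134
tcp [0.4763 0.0553 0.1514] rot [179.67  -1.35 -72.84] turn -0.16 shift units after turn [ 0.52 -1.19 -0.34] F [-0.1  0.2 -4.1] w 0.0134 t 15.5667
```

```bash
python3 -m inch '[{"x":0.2,"y":-0.4,"z":0,"yaw":-0.1},{"x":0.2,"y":-0.4,"z":0,"yaw":0},{"x":0.1,"y":-0.3,"z":0,"yaw":0},{"x":0,"y":-0.1,"z":0,"yaw":0}]'
python3 - <<'E'
from h import *
from plant import r
s=r.get_state();plan(s,[.5086,.0521,.0976],-72.2);print(np.round(s['joints'],2))
o=[]
for n in('scene','top'):
    i=r.camera_info(n);p,d=r.capture(n);np.savez(n+'4.npz',p=p,d=d,**i);P=deproj(d,i['mtx'],i['pose'])
    g=p.astype(int).mean(2)
    for h,c in(('big',(.527,-.005)),('small',(.469,.1755))):
        m=(d>0)&(np.hypot(P[...,0]-c[0],P[...,1]-c[1])<.05)&(P[...,2]>.10)&(P[...,2]<.235)&(g<110)
        q=P[m]
        if len(q): print(n,h,len(q),np.percentile(q[:,2],[5,50,90,97]).round(4),np.median(q,0).round(4))
p=np.load('scene4.npz')['p'];cv2.imwrite('pics/c5.png',cv2.resize(p[150:390,220:540,::-1],None,fx=2.2,fy=2.2,interpolation=2))
E
```

```text
time_s: 15.9
tcp_pos: [0.5117, 0.0537, 0.1511]
eef_rot: [179.7, -1.3, -72.5]
contact_force: [0.2, -0.2, -5.3]
gripper_width: 0.0133
tcp [0.5117 0.0537 0.1511] rot [179.68  -1.33 -72.46] turn -0.07 shift units after turn [0.02 0.14 2.14] F [ 0.2 -0.2 -5.3] w 0.0133 t 15.9
[ 28.84   9.89 -26.88   1.54 -53.8  -12.22]
scene big 1102 [0.1413 0.1786 0.2292 0.2309] [0.5142 0.0018 0.1786]
scene small 415 [0.1311 0.1569 0.1759 0.1776] [0.4698 0.1668 0.1569]
top big 101 [0.1491 0.1863 0.2296 0.2312] [ 0.5089 -0.0078  0.1863]
```

View pics/c5.png

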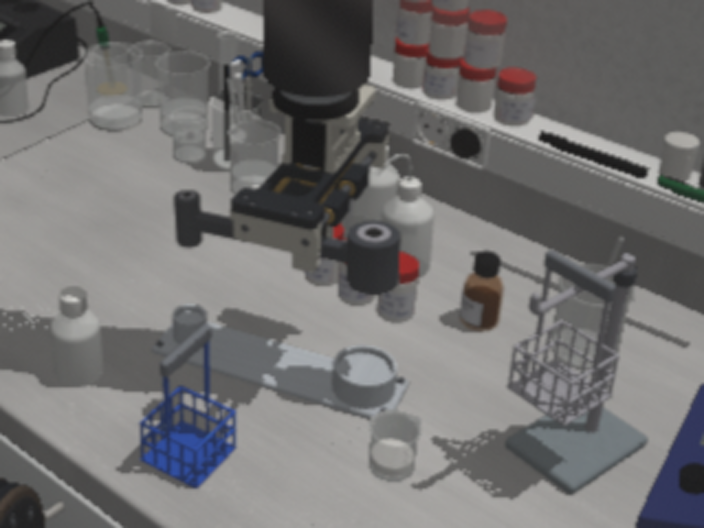

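The lever is over the fixture (hubs at crop 372,255 and 187,215) and the basket still hangs. The state and depth both show the lever tilted about 3°, small hub low. I'll test how tilt depends on the way I descend.

```bash
S='from h import *
from plant import r
s=r.get_state();plan(s,[.5086,.0521,.0976],-72.2);print(np.round(s["joints"],2))'
python3 -m inch '[{"x":0,"y":0,"z":0.6,"yaw":0}]' >/dev/null; python3 -c "$S"
python3 -m inch '[{"x":0,"y":0,"z":0.6,"yaw":0}]' >/dev/null; python3 -c "$S"
python3 -m inch '[{"x":0,"y":0,"z":0,"yaw":0}]' >/dev/null; python3 -c "$S"
python3 -m inch '[{"x":0,"y":0,"z":-0.15,"yaw":0},{"x":0,"y":0,"z":-0.15,"yaw":0},{"x":0,"y":0,"z":-0.15,"yaw":0},{"x":0,"y":0,"z":-0.15,"yaw":0},{"x":0,"y":0,"z":-0.15,"yaw":0}]' >/dev/null; python3 -c "$S"
python3 -m inch '[{"x":0,"y":0,"z":0,"yaw":0}]' >/dev/null; python3 -c "$S"
```

```text
tcp [0.5125 0.0542 0.1378] rot [179.86  -1.33 -72.44] turn -0.06 shift units after turn [0.03 0.17 1.61] F [ 0.9  1.  -4.5] w 0.0135 t 16.0833
[ 28.86  10.72 -27.9    1.62 -51.78 -12.31]
tcp [0.5128 0.0543 0.1226] rot [179.91  -1.31 -72.45] turn -0.06 shift units after turn [0.03 0.18 1.  ] F [-0.1  0.6 -4.3] w 0.0138 t 16.1667
[ 28.84  11.75 -28.97   1.66 -49.63 -12.37]
tcp [0.5111 0.0539 0.1202] rot [179.69  -1.3  -72.48] turn -0.07 shift units after turn [0.04 0.12 0.91] F [-0.1 -1.2 -5. ] w 0.0138 t 16.25
[ 28.87  11.9  -29.13   1.6  -49.55 -12.39]
tcp [0.5108 0.055  0.1422] rot [179.64  -1.33 -72.42] turn -0.05 shift units after turn [0.08 0.12 1.78] F [-0.5 -0.7 -4.4] w 0.0136 t 16.6667
[ 29.01  10.42 -27.59   1.56 -52.62 -12.38]
tcp [0.5116 0.0554 0.1439] rot [179.8   -1.32 -72.4 ] turn -0.05 shift units after turn [0.09 0.15 1.85] F [ 0.6 -0.5 -3.9] w 0.0138 t 16.75
[ 29.02  10.3  -27.48   1.58 -52.69 -12.38]
```

```bash
S='from h import *
from plant import r
s=r.get_state();plan(s,[.5086,.0521,.0976],-72.2);print(np.round(s["joints"],2))'
python3 -m inch '[{"x":-0.9,"y":0,"z":0,"yaw":0},{"x":-1,"y":0,"z":0,"yaw":0},{"x":-1,"y":0,"z":0,"yaw":0},{"x":-1,"y":0,"z":0,"yaw":0},{"x":-1,"y":0,"z":0,"yaw":0}]' >/dev/null; python3 -c "$S"
python3 -m inch '[{"x":0.4,"y":0,"z":0,"yaw":0},{"x":0.4,"y":0,"z":0,"yaw":0},{"x":0.4,"y":0,"z":0,"yaw":0},{"x":0.4,"y":0,"z":0,"yaw":0},{"x":0.4,"y":0,"z":0,"yaw":0}]' >/dev/null; python3 -c "$S"
python3 -m inch '[{"x":0.4,"y":0,"z":0,"yaw":0},{"x":0.4,"y":0,"z":0,"yaw":0},{"x":0.4,"y":0,"z":0,"yaw":0},{"x":0.4,"y":0,"z":0,"yaw":0},{"x":0.4,"y":0,"z":0,"yaw":0}]' >/dev/null; python3 -c "$S"
```

```text
tcp [0.4753 0.1729 0.1442] rot [-179.91   -1.26  -72.82] turn -0.16 shift units after turn [5.01 0.21 1.86] F [ 0.3  0.1 -5.2] w 0.0134 t 17.1667
[ 43.19   9.48 -28.44   1.48 -52.56 -26.92]
tcp [0.4907 0.1282 0.1471] rot [-179.67   -1.14  -72.39] turn -0.05 shift units after turn [3.12 0.25 1.98] F [-0.5  1.2 -5.6] w 0.0133 t 17.5833
[ 37.78   9.22 -28.33   1.49 -52.55 -21.08]
tcp [0.5075 0.0718 0.1482] rot [-179.7    -1.15  -72.71] turn -0.13 shift units after turn [0.76 0.2  2.02] F [ 0.6 -0.6 -4.7] w 0.0134 t 18.0
[ 30.94   9.58 -27.7    1.5  -52.71 -14.56]
```

Tilt comes from small drift in the arm frame, plus the changed wrist heading between grasp and hold. The sound fix is to rest the lever on free bench beside the fixture in its final heading, let it settle level under a light grip, re-grip, and carry it the short way back.

```bash
S='from h import *
from plant import r
s=r.get_state();plan(s,[.50,.31,.0196],-72.2);print(np.round(s["joints"],2))'
python3 -m inch '[{"x":-0.6,"y":-0.15,"z":0,"yaw":-0.1},{"x":-0.9,"y":-0.25,"z":0,"yaw":0},{"x":-0.9,"y":-0.25,"z":0,"yaw":0},{"x":-0.9,"y":-0.25,"z":0,"yaw":0},{"x":-0.9,"y":-0.25,"z":0,"yaw":0}]' >/dev/null
python3 -m inch '[{"x":-0.9,"y":-0.25,"z":0,"yaw":0},{"x":-0.9,"y":-0.25,"z":0,"yaw":0},{"x":-0.9,"y":-0.25,"z":0,"yaw":0},{"x":-0.8,"y":-0.25,"z":0,"yaw":0},{"x":-0.5,"y":-0.15,"z":0,"yaw":0}]'>/dev/null; python3 -c "$S"
python3 -m inch '[{"x":0,"y":0,"z":0.3,"yaw":0},{"x":0,"y":0,"z":0.6,"yaw":0},{"x":0,"y":0,"z":0.7,"yaw":0},{"x":0,"y":0,"z":0.7,"yaw":0}]'>/dev/null; python3 -c "$S"
```

```text
tcp [0.5046 0.281  0.1433] rot [-179.83   -1.21  -73.  ] turn -0.2 shift units after turn [-1.16 -0.18  4.95] F [ 0.7 -0.4 -3.9] w 0.0134 t 18.8333
[ 49.26  16.04 -19.64   1.37 -54.83 -33.05]
tcp [0.5088 0.2828 0.0868] rot [-179.43   -1.04  -72.8 ] turn -0.15 shift units after turn [-1.14  0.    2.69] F [-0.5 -0.3 -4.6] w 0.0135 t 19.1667
[ 49.09  19.78 -23.04   1.61 -47.26 -32.99]
```

```bash
S='from h import *
from plant import r
s=r.get_state();plan(s,[.50,.31,.0196],-72.2)'
python3 -m inch '[{"x":-0.5,"y":0,"z":0.4,"yaw":-0.1},{"x":-0.5,"y":0,"z":0.5,"yaw":-0.1},{"x":-0.2,"y":0,"z":0.5,"yaw":0},{"x":0,"y":0,"z":0.4,"yaw":0},{"x":0,"y":0,"z":0.1,"yaw":0}]' >/dev/null; python3 -c "$S"
python3 -m inch '[{"x":0,"y":0,"z":0.1,"yaw":0},{"x":0,"y":0,"z":0.1,"yaw":0}]'>/dev/null; python3 -c "$S"
```

```text
tcp [0.4996 0.3062 0.0318] rot [-179.81   -1.25  -72.14] turn 0.02 shift units after turn [-0.14 -0.06  0.49] F [ 0.3 -0.1 -3.9] w 0.0138 t 19.5833
tcp [0.4999 0.3052 0.0261] rot [-179.86   -1.3   -72.15] turn 0.01 shift units after turn [-0.18 -0.06  0.26] F [ 0.4 -0.8 -3. ] w 0.0136 t 19.75
```

Contact is just starting (force −3.9 → −3.0). Loosen to 3 N and ease down.

```bash
S='from h import *
from plant import r
s=r.get_state();plan(s,[.50,.31,.0196],-72.2)'
python3 -m inch '[{"x":0,"y":0,"z":0.05,"yaw":0},{"x":0,"y":0,"z":0.05,"yaw":0}]' - 3 >/dev/null; python3 -c "$S"
python3 -m inch '[{"x":0,"y":0,"z":0.08,"yaw":0},{"x":0,"y":0,"z":0.08,"yaw":0}]'>/dev/null; python3 -c "$S"
```

```text
tcp [0.5005 0.3048 0.0245] rot [-179.82   -1.29  -72.17] turn 0.01 shift units after turn [-0.2  -0.05  0.2 ] F [-5.3 -1.5  4.6] w 0.0136 t 19.9167
tcp [0.5007 0.3046 0.0224] rot [-179.75   -1.26  -72.18] turn 0.01 shift units after turn [-0.21 -0.04  0.11] F [-3.9 -2.1  4.1] w 0.0138 t 20.0833
```

```bash
S='from h import *
from plant import r
s=r.get_state();plan(s,[.50,.31,.0196],-72.2)'
python3 -m inch '[{"x":0,"y":0,"z":0.05,"yaw":0},{"x":0,"y":0,"z":0.05,"yaw":0},{"x":0,"y":0,"z":0.03,"yaw":0}]' -0.5 >/dev/null; python3 -c "$S"
python3 -m inch '[{"x":0,"y":0,"z":0.05,"yaw":0},{"x":0,"y":0,"z":0,"yaw":0}]' >/dev/null; python3 -c "$S"
```

```text
tcp [0.5027 0.3062 0.0206] rot [-179.44   -1.11  -72.13] turn 0.02 shift units after turn [-0.18  0.06  0.04] F [-0.4 -0.8 -0.5] w 0.0214 t 20.3333
tcp [0.5035 0.3069 0.0195] rot [-179.34   -1.07  -72.12] turn 0.02 shift units after turn [-0.16  0.1  -0.  ] F [-0.1 -0.8 -1. ] w 0.0218 t 20.5
```

Run:
```python
from h import *
from plant import r
s=r.get_state();i=r.camera_info('wrist');p,d=r.capture('wrist');np.savez('w3.npz',p=p,d=d,**i);cv2.imwrite('pics/w3.png',p[:,:,::-1])
cv2.imwrite('pics/w3c.png',cv2.resize(p[60:320,180:480,::-1],None,fx=2,fy=2))
print(s['tcp_pos'],s['eef_rot'])
```

```text
[0.50353483 0.30687862 0.01949711] [-179.34191343   -1.06785647  -72.11705697]
```

View pics/w3c.png

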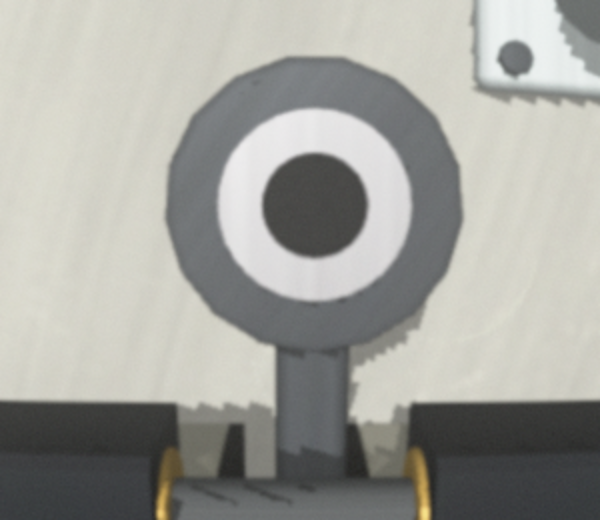

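The lever lies free: big hub at full-frame pixel (337,162), bar centred between the nearly closed fingers, fixture corner clear at upper right. Computing the hub's offset from the TCP:

```bash
python3 - <<'E'
from h import *
p,d,K,T=load('w3.npz')
h=wray(337.5,162.5,K,T,.052);b=wray(335.3,286,K,T,.035);print('hub',h.round(4),'bar',b.round(4))
v=b-h;a=np.degrees(np.arctan2(v[1],v[0]));print('lever angle',a)
a=np.radians(107.8);e=np.array([np.cos(a),np.sin(a)]);bal=h[:2]+.06*e;print('balance',bal.round(4),'tcp-balance',(np.array([.5035,.3069])-bal).round(4), 'along',(np.array([.5035,.3069])-bal)@e)
# sockets from all views + this hub depth
E
python3 -m inch '[{"x":0,"y":0,"z":0,"yaw":0},{"x":0,"y":0,"z":0,"yaw":0},{"x":0,"y":0,"z":0,"yaw":0}]' -1 50
python3 -m inch '[{"x":0,"y":0,"z":0,"yaw":0},{"x":0,"y":0,"z":0,"yaw":0}]'
```

```text
hub [0.5182 0.2475 0.052 ] bar [0.5037 0.2929 0.035 ]
lever angle 107.67496310493921
balance [0.4998 0.3046] tcp-balance [0.0037 0.0023] along 0.0010432831533400172
time_s: 20.8
tcp_pos: [0.5027, 0.3063, 0.0194]
eef_rot: [-179.5, -1.1, -72.1]
contact_force: [-0.3, 1.1, 0.5]
gripper_width: 0.0137
time_s: 20.97
tcp_pos: [0.5027, 0.3063, 0.0194]
eef_rot: [-179.5, -1.1, -72.1]
contact_force: [-1.8, 0.6, 1.0]
gripper_width: 0.0136
```

```bash
S='from h import *
from plant import r
s=r.get_state();plan(s,[.508,.053,.0976],-72.2)'
python3 -m inch '[{"x":0,"y":0,"z":-0.3,"yaw":0},{"x":0,"y":0,"z":-0.5,"yaw":0},{"x":0,"y":0,"z":-0.5,"yaw":0},{"x":0,"y":0,"z":-0.5,"yaw":0},{"x":0,"y":0,"z":-0.5,"yaw":0}]' >/dev/null; python3 -c "$S"
python3 -m inch '[{"x":0,"y":0,"z":-0.5,"yaw":0},{"x":0,"y":0,"z":-0.5,"yaw":0},{"x":0,"y":0,"z":-0.4,"yaw":0},{"x":0,"y":0,"z":-0.2,"yaw":0},{"x":0,"y":0,"z":0,"yaw":0}]' >/dev/null; python3 -c "$S"
```

```text
tcp [0.4989 0.3042 0.0744] rot [179.99  -1.37 -72.22] turn -0.01 shift units after turn [ 9.68  2.72 -0.93] F [ 0.6  0.7 -4.3] w 0.0135 t 21.3833
tcp [0.4982 0.305  0.1186] rot [-179.98   -1.3   -72.25] turn -0.01 shift units after turn [9.72 2.71 0.84] F [ 0.2  1.  -4.3] w 0.0137 t 21.8
```

Only 0.5° roll and 0.2° pitch off the grip reference. Next, a moderate-speed traverse over the fixture.

```bash
S='from h import *
from plant import r
s=r.get_state();plan(s,[.508,.053,.0976],-72.2)'
python3 -m inch '[{"x":0.4,"y":0.1,"z":0,"yaw":0},{"x":0.6,"y":0.17,"z":0,"yaw":0},{"x":0.6,"y":0.17,"z":0,"yaw":0},{"x":0.6,"y":0.17,"z":0,"yaw":0},{"x":0.6,"y":0.17,"z":0,"yaw":0}]' >/dev/null; python3 -c "$S"
python3 -m inch '[{"x":0.6,"y":0.17,"z":0,"yaw":0},{"x":0.6,"y":0.17,"z":0,"yaw":0},{"x":0.6,"y":0.17,"z":0,"yaw":0},{"x":0.6,"y":0.17,"z":0,"yaw":0},{"x":0.6,"y":0.17,"z":0,"yaw":0}]' >/dev/null; python3 -c "$S"
python3 -m inch '[{"x":0.6,"y":0.17,"z":0,"yaw":0},{"x":0.6,"y":0.17,"z":0,"yaw":0},{"x":0.6,"y":0.17,"z":0,"yaw":0},{"x":0.6,"y":0.17,"z":0,"yaw":0},{"x":0.4,"y":0.1,"z":0,"yaw":0}]' >/dev/null; python3 -c "$S"
```

```text
tcp [0.4996 0.2275 0.1176] rot [179.82  -1.36 -72.12] turn 0.02 shift units after turn [6.75 1.81 0.8 ] F [-0.   0.4 -5.2] w 0.0134 t 22.2167
tcp [0.5007 0.1376 0.1188] rot [179.67  -1.41 -72.32] turn -0.03 shift units after turn [3.31 0.75 0.85] F [-0.5  0.6 -4.3] w 0.0135 t 22.6333
tcp [0.5007 0.053  0.1207] rot [179.61  -1.42 -72.58] turn -0.1 shift units after turn [ 0.09 -0.28  0.92] F [-0.4 -1.4 -5.3] w 0.0139 t 23.05
```

```bash
S='from h import *
from plant import r
s=r.get_state();plan(s,[.508,.053,.0976],-72.2)'
python3 -m inch '[{"x":0,"y":-0.15,"z":0.3,"yaw":-0.1},{"x":0,"y":-0.15,"z":0.35,"yaw":0},{"x":0,"y":0,"z":0.15,"yaw":0},{"x":0,"y":0,"z":0,"yaw":0}]' >/dev/null; python3 -c "$S"
python3 -m inch '[{"x":0,"y":0,"z":0,"yaw":0}]' >/dev/null; python3 -c "$S"
```

```text
tcp [0.5078 0.0505 0.0993] rot [179.64  -1.41 -72.46] turn -0.06 shift units after turn [-0.09 -0.04  0.07] F [-0.7 -1.3 -4.7] w 0.0136 t 23.3833
tcp [0.5077 0.0507 0.0987] rot [179.59  -1.42 -72.44] turn -0.06 shift units after turn [-0.08 -0.04  0.04] F [ 1.1 -0.  -4.6] w 0.0138 t 23.4667
```

```bash
python3 -m inch '[{"x":-0.08,"y":-0.02,"z":0.02,"yaw":-0.05},{"x":0,"y":0,"z":0,"yaw":0}]'
python3 - <<'E'
from h import *
from plant import r
s=r.get_state();plan(s,[.508,.053,.0976],-72.2)
i=r.camera_info('wrist');p,d=r.capture('wrist');np.savez('w5.npz',p=p,d=d,**i)
a=p[60:320,180:480,::-1]
i=r.camera_info('scene');p,d=r.capture('scene');np.savez('scene5.npz',p=p,d=d,**i)
b=p[200:370,270:500,::-1]
cv2.imwrite('pics/c6.png',np.hstack([cv2.resize(a,(460,400)),cv2.resize(b,(340,251),interpolation=2)[:,:].copy() if 0 else cv2.resize(b,(340,400),interpolation=2)]))
P=deproj(d,i['mtx'],i['pose'])
for h,c in(('big',(.5265,-.0047)),('small',(.469,.1752))):
    R=.028 if h=='big' else .017
    m=(d>0)&(np.hypot(P[...,0]-c[0],P[...,1]-c[1])<R)&(P[...,2]>.118)&(P[...,2]<.145)
    q=P[m]
    if len(q)>5:
        z=np.median(q[:,2]);t=q[abs(q[:,2]-z)<.006];print(h,len(t),t.mean(0).round(4),cv2.minEnclosingCircle(t[:,:2].astype(np.float32)*1000))
E
```

```text
time_s: 23.63
tcp_pos: [0.5075, 0.0536, 0.0976]
eef_rot: [179.5, -1.4, -72.2]
contact_force: [-0.2, -0.0, -4.7]
gripper_width: 0.0134
tcp [0.5075 0.0536 0.0976] rot [179.52  -1.43 -72.16] turn 0.01 shift units after turn [ 0.03 -0.01  0.  ] F [-0.2 -0.  -4.7] w 0.0134 t 23.6333
big 294 [ 0.5223 -0.0061  0.1298] ((524.1600341796875, -3.7213640213012695), 24.932003021240234)
small 88 [0.4652 0.174  0.1279] ((467.0643615722656, 176.63565063476562), 14.389278411865234)
```

View pics/c6.png

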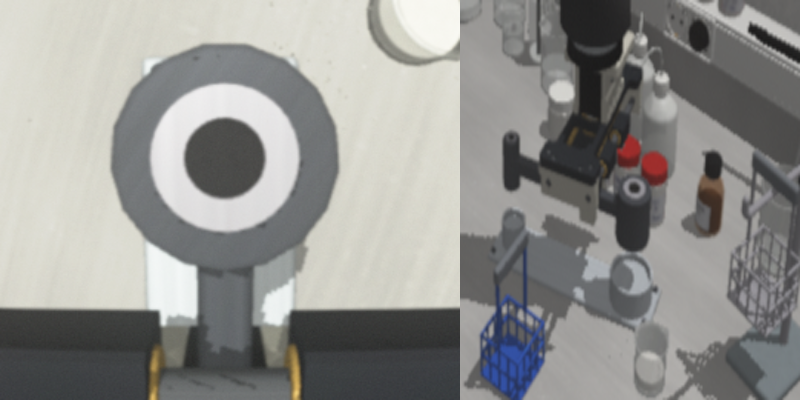

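Wrist view: the big hub is centred over the socket end of the plate, with the plate visible evenly on both sides of the bar. Scene view: the hubs sit above both sockets and the basket hangs on the hook. Hub tops are at 0.130 and 0.128, so tilt is about 0.6°. One small nudge, then a final check.

```bash
python3 -m inch '[{"x":0,"y":-0.05,"z":0,"yaw":0},{"x":0,"y":0,"z":0,"yaw":0}]'
python3 - <<'E'
from h import *
from plant import r
p,d,K,T=load('w5.npz');print('wrist hub before nudge',wray(326.8,162,K,T,.130).round(4))
s=r.get_state();plan(s,[.508,.053,.0976],-72.2);print(np.abs(s['qd']).max())
for n in('scene',):
    i=r.camera_info(n);p,d=r.capture(n);P=deproj(d,i['mtx'],i['pose'])
    m=(d>0)&(np.hypot(P[...,0]-.562,P[...,1]+.187)<.045)&(P[...,2]>.207)&(P[...,2]<.25);q=P[m];print('basket bar',len(q),q.mean(0).round(4))
    for h,c,R in(('big',(.5265,-.0047),.028),('small',(.469,.1752),.017)):
        m=(d>0)&(np.hypot(P[...,0]-c[0],P[...,1]-c[1])<R)&(P[...,2]>.118)&(P[...,2]<.145);q=P[m];z=np.median(q[:,2]);t=q[abs(q[:,2]-z)<.006];print(h,t.mean(0).round(4),np.round(cv2.minEnclosingCircle(t[:,:2].astype(np.float32)*1000)[0],1))
s=r.get_state();plan(s,[.508,.053,.0976],-72.2)
E
```

```text
time_s: 23.9
tcp_pos: [0.509, 0.0545, 0.0982]
eef_rot: [179.6, -1.4, -72.1]
contact_force: [0.2, 0.7, -4.5]
gripper_width: 0.0135
wrist hub before nudge [ 0.5258 -0.0045  0.13  ]
tcp [0.509  0.0545 0.0982] rot [179.58  -1.42 -72.11] turn 0.02 shift units after turn [0.05 0.05 0.02] F [ 0.2  0.7 -4.5] w 0.0135 t 23.9
0.39401795805458806
basket bar 272 [ 0.5581 -0.1867  0.2147]
big [ 0.5239 -0.0052  0.1301] [527.2  -4.4]
small [0.4669 0.1754 0.1286] [469.  176.1]
tcp [0.5088 0.0544 0.0982] rot [179.57  -1.42 -72.12] turn 0.02 shift units after turn [0.04 0.05 0.02] F [-0.6  0.2 -4.4] w 0.0136 t 23.95
```

Hubs are at (527.2, −4.4) and (469.0, 176.1) mm, against sockets at (526.5, −4.7) and (469.0, 175.2) mm. The basket hangs unchanged and the arm is still, so I'm handing in.

```bash
python3 -c "
from plant import r
print(r.close_job())"
```

```text
the job is handed in; nothing more can be done
None
```

The basket hangs by its handle on the stand's hook, released. The lever is held at its balance point above the fixture's sockets, and I handed the job in at about 24 s.

**Extra step:** after I first lifted the lever and turned it over the fixture, it hung about 3° out of level. I set it down on the free bench beside the fixture, re-gripped it in its final heading and carried it back.

**Last checks:**
- **Basket:** the middle of its bar is about 4 mm from the hook seat in the depth data. It did not move while I handled the lever.
- **Fit:** the hubs measured within about 1 mm of the socket centres. The camera calibration is only good to about 2 mm.
- **Height:** the hubs' undersides are about 39–40 mm above the socket rims.
- **Level:** hub-top heights (0.130 and 0.129 m) put the lever about 0.5° out of level lengthwise. The tool has rolled about 0.9° since the re-grip, so sideways tilt is about 1°.
- **Hold:** the arm was still. The wrist carried about 4.5 N, the lever's weight.
- **Limits:** the highest wrist force in the readings was about 16 N, when the basket's handle first touched the rod. The camera views after the lever was lifted show no contact with the fixture.

**Not measured:** I did not measure the two bottles and the jar again. My paths kept clear of them, and those I could see in the last pictures looked undisturbed.

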